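# Draw the wedge from under the vanity's mirror lid and lock the lid with its key

### The job

The vanity's mirror lid has been left propped ajar on a wooden wedge. Ease the wedge back out from under it, so that the lid comes down without slamming, and leave the wedge lying clear of the lid on the front deck or the table. Then lock the shut lid: with the key's blade in the slot, turn the cam lock clockwise a quarter turn until it seats, and put the key back in its stand; leave the jar, bangles, comb, hair pick and drawer as they are.

Things in the scene. Friction and masses are not known exactly. Their poses are not given: they have to be found in the camera images.
- vanity: The moulded plastic vanity stand, fixed, 420 mm deep (x) by 440 mm wide (y); origin under its middle on the table, front towards -x, z up. Its deck is 120 mm above the table; the deck's open front part runs from x = -220 mm (front lip) to x = -80 mm (front edge of the shut lid). The shut lid covers x = -80 to 160 mm, y = -200 to 200 mm, lies on the deck and has its upper face at z = 138 mm, with a mirror set in it.
- lid: The mirror lid, 400 mm wide, 240 mm from hinge to front edge, 18 mm thick, about 1 kg, hinged along its rear lower edge (vanity x = 160 mm, z = 120 mm). Origin at the middle of its front lower edge; x towards the hinge, z out of its upper face. Shut, this point is level with the deck (z = 120 mm); at the start it rests on the wedge about 16 mm higher. It has no stay: unsupported, it falls shut by its own weight.
- cam (a joint): Turn of the cam lock (rad): 0 to 0.2 = unlocked (start), slot about parallel to the lid's front edge; 1.571 = locked, against its stop, slot pointing front to back. It grows clockwise seen from above, is stiff (0.08 N m of friction) and stays where it is left. Its tongue passes under the deck only when the lid is shut.
- cam_slot (a point): Middle of the mouth of the slot in the round metal rotor (41 mm across, in a dark ring 58 mm across standing 2 mm proud) of the cam lock, level with the lid's upper face, 45 mm behind the middle of the lid's front edge (vanity x = -35 mm, y = 0). x axis along the slot, z out of the lid; turns with the rotor and moves with the lid. The slot is 6 mm wide (11 mm at its bevelled lips, 3 mm deep), 32 mm long, 10 mm deep.
- wedge_grip (a point): Wooden wedge, 120 mm long, 36 mm wide (y), flat below, 28 mm high at its heel falling evenly to 3 mm at its thin end; loose, 60 g. This point lies on its centre line, 12 mm above its underside and 23 mm from the heel's end; x axis from heel to thin end, z up. It lies on the deck pointing straight back under the lid, 65 mm of it under the lid and 55 mm sticking out towards the front.
- wedge_tip (a point): Middle of the lower edge of the wedge's thin end, 97 mm along x from wedge_grip and 12 mm below it.
- key_handle (a point): Lock key, 98 mm tall, 70 g, standing upright in its stand: black flat handle 34 mm wide (x) by 14 mm thick (y) by 56 mm high, with this point at its centre; below it a flange 40 x 22 x 5 mm (its underside 33 mm below this point), and below that the flat steel blade, 26 mm wide (x), 3 mm thick (y) and 37 mm long. x axis along the blade's width, z up. In the slot the blade has about 0.12 rad of play either way.
- key_tip (a point): Middle of the blade's lower end, 70 mm below key_handle.
- stand_slot (a point): Middle of the mouth of the slot in the key stand: a fixed moulded block 110 mm (x) by 75 mm (y), 44 mm high, standing on the table, with four small round wells towards its ends. The slot, along x, is 32 mm by 9 mm and 40 mm deep; the key's blade hangs in it and its flange rests on the block's top, which puts key_handle 33 mm above this point.
- jar_center (a point): White lidded ceramic jar, 62 mm across, 81 mm tall, on the vanity's front deck; point 40 mm above its base. To be left alone.
- bangles_center (a point): Pair of glass bangles, 68 mm across, lying one on the other (14 mm in all) on the front deck between jar and wedge; point at their centre. To be left alone.
- comb: Comb, 180 x 40 x 5 mm, lying flat on the table to the left of the vanity, origin under its middle. To be left alone.
- pick: Hair pick, about 170 x 56 x 10 mm, lying flat on the table beyond the comb, origin under its neck. To be left alone.
- drawer (a joint): How far the narrow drawer under the deck is pulled out (m); 0 = shut. To be left alone.
There are look-alikes about, which are no part of the job. Leave any green or purple look-alike of the part that bears wedge_grip alone.

How it is judged (in metres and radians):
On the way, in this order (a step that is already met when the one before it is completed fails the run):
1. the wedge is out from under the lid and the lid is down on the deck (z of lid in the frame of vanity below 0.123 m and (x of wedge_tip in the frame of vanity below -0.081 m or y of wedge_tip in the frame of vanity above 0.202 m or y of wedge_tip in the frame of vanity below -0.202 m)), for 0.2 s.
2. the cam lock is turned home with the key's blade in its slot (value of joint cam above 1.48 rad and z of lid in the frame of vanity below 0.123 m and horizontal distance between key_tip and cam_slot below 0.008 m and z of key_tip in the frame of cam_slot below -0.003 m), for 0.1 s.
At the end, for the whole second after the job is handed in: Lid shut (front edge within 3 mm of the deck), cam lock home (1.48 rad or more of 1.571), the whole wedge clear of the lid on deck or table, the key upright (within 0.2 rad) in its stand, within 12 mm of the slot's middle and its flange within 5 mm of the top (all of step 1 and value of joint cam above 1.48 rad and (x of wedge_grip in the frame of vanity below -0.081 m or y of wedge_grip in the frame of vanity above 0.202 m or y of wedge_grip in the frame of vanity below -0.202 m) and height (world z) of wedge_grip below 0.15 m and horizontal distance between key_handle and stand_slot below 0.012 m and z of key_handle in the frame of stand_slot below 0.038 m and angle between key_handle's own z axis and vertical below 0.2 rad); the robot touches nothing.
It fails at once if the lid slams (its front edge falls faster than 0.4 m/s) (linear speed of lid above 0.4 m/s).
It fails at once if the jar is knocked (moved 20 mm or tipped) (distance of jar_center from where it was at the start of the episode above 0.02 m or angle between jar_center's own z axis and vertical above 0.3 rad).
It fails at once if the bangles are moved 20 mm (distance of bangles_center from where it was at the start of the episode above 0.02 m).
It fails at once if the comb or the pick is moved 20 mm (distance of any of comb, pick from where it was at the start of the episode above 0.02 m).
It fails at once if the drawer is pulled out 15 mm (value of joint drawer above 0.015 m).
It also fails if it takes over 67 s, if anything falls off the work surface, if the arm or the gripper's body presses on something with over 40 N, if the wrist force passes 120 N, or if a joint passes its speed limit or range.

### The arm

A 6-joint arm with a two-finger parallel gripper is mounted at the origin on the work surface. World frame = base frame: x ahead of the robot, y to its left, z up, the work surface at z = 0. Lengths are in mm, angles in rad, forces in N, time in s.
With the tool pointing down it reaches from about 350 to 775 mm from the base axis. Payload 7.3 kg.
Tool frame: the origin (TCP) lies on the centre line of the jaws, within the pads' length; the fingertips stand 17 mm ahead of it and the grasp point (between the pads) lies 2 mm behind it; z points along the fingers, y is the line along which they close (so a half turn about z gives the same grasp; the last joint's range is limited). The gripper opens to 92 mm and grips with 3 to 60 N. Pads are 19 mm wide; open, the fingers measure 130 mm over their backs; the gripper's body (75 mm by 190 mm) begins 47 mm behind the grasp point.
Start: joints at [-1.356, 0.342, 1.524, -0, 1.275, -0.146], TCP at [185.36, -491.21, 214.941] pointing down, gripper open.
Joint ranges: [-2.53, 2.53], [-0.77, 2.02], [0.04, 2.7], [-1, 4.14], [0.28, 2.66], [-3.11, 3.11]. Speed limits (rad/s): [2.57, 2.57, 3.14, 3.14, 3.14, 3.14].

### API

Orientations are given as [roll, pitch, yaw] about the fixed x, y, z axes, in that order (R = Rz(yaw) Ry(pitch) Rx(roll)).
In Python, from plant import bot gives the robot as it stands. The module is installed in compiled form; this text tells all that it offers.
- The arm moves only by the shell command python3 -m pendant 'ROWS'. ROWS is JSON, a list of rows, each a list of 3 entries, a list of its own where there are three numbers: the shift along the world's x, y, z as a fraction of full scale, then the turn, a rotation vector about the world's x, y, z as a fraction of full scale, then the opening, from -1 (shut) to 1 (fully open), so that 0 is half open. In form: [[[tx, ty, tz], [rx, ry, rz], claw], ...]. A call has exactly 10 rows; each row shifts and turns the commanded pose from where the row before left it; what a row does not reach is not made up. Full scale, the value 1, is 30 mm for a shift and 0.12 rad for a turn. A row lasts 1/12 s, in which the tool goes at most 41.7 mm and 7.16 degrees, less where a joint would pass 70% of its speed; a pose out of reach is approached as far as the arm can. A call with a number of a shift or a turn outside -1 to 1 is refused whole. A call with a gripper value outside its range is refused whole. The fingers move at their own pace and stop on an object; the grip force is fixed at half the most. Time passes only in rows, so rows that do not move let the fingers close, or fill a call up. It gives the time, the measured TCP pose, the force, the opening and the grip force at its end, in the units of the state.
- bot.get_obs(): the state, without advancing time (a new reading comes with each control period).
- bot.capture(name): name is "side" or "top"; returns the picture (420x560x3 uint8, blue, green, red); there is no depth.
- bot.camera_params(name): a dict with "fovy" (degrees; the focal length in pixels is half the picture's height over the tangent of half this angle, whatever the lens; pixels are square), "cx", "cy" (the principal point, pixels), "camera_from_world" (4x4, takes a point from world to camera coordinates). Camera axes: x right, y down, z forward; pixel columns grow to the right and rows downward; lengths in mm; the calibration is good to about 2 mm. A picture is of the moment at which its call begins. camera_params takes no time and is no camera call.
- bot.close_job(): hands the job in; it is judged then, once.
The state is a dict: "time": time; "joint_positions": joint angles; "dq": joint speeds; "tau": joint torques, N m; "tool_pos": TCP position; "tcp_rot": TCP orientation; "contact_force": force on the tool from outside, world axes, zero at the start; "moment": the same for the moment, N m; "grip_width": finger opening in mm; "finger_force": force on a finger pad.
Only numpy, scipy, OpenCV 4.12 (cv2) and the standard library are available. Lean on these libraries where they do the work, as an engineer would, in place of code of your own. Each camera call takes 0.05 s, during which the arm holds its last target. There are 200 camera calls.

## Working session

There is one attempt and no reset: what is moved stays moved. The work goes in short steps, Python scripts to look and compute and a shell command to move; the robot and the scene stay as the last step left them, time stands still between calls to the robot, and variables do not carry over. Pictures are saved under pics/ and viewed, at most 10 in all, crops included, and the job is handed in when it is done.

```bash
mkdir -p pics; python3 - <<'E'
from plant import bot
import cv2
for n in("top","side"):
    cv2.imwrite(f"pics/{n}0.png",bot.capture(n)); p=bot.camera_params(n); print(n,p)
print(bot.get_obs())
E
```

```text
top {'fovy': 44.942092098854594, 'cx': 280.8705884449877, 'cy': 210.3305405706678, 'camera_from_world': array([[ 1.52619371e-02, -9.99876063e-01, -3.86413333e-03,
         7.88707138e+01],
       [-9.89063081e-01, -1.45296584e-02, -1.46775718e-01,
         5.34358186e+02],
       [ 1.46701383e-01,  6.06195340e-03, -9.89162250e-01,
         1.37391199e+03],
       [ 0.00000000e+00,  0.00000000e+00,  0.00000000e+00,
         1.00000000e+00]])}
side {'fovy': 44.36744560064012, 'cx': 271.9406322555996, 'cy': 211.8484745152289, 'camera_from_world': array([[ 9.48338478e-01, -3.17036386e-01, -1.19189318e-02,
        -4.99992961e+02],
       [-2.22576496e-01, -6.38073012e-01, -7.37104155e-01,
         2.56019246e+02],
       [ 2.26083689e-01,  7.01677106e-01, -6.75674037e-01,
         1.33921050e+03],
       [ 0.00000000e+00,  0.00000000e+00,  0.00000000e+00,
         1.00000000e+00]])}
{'time': 0.1, 'joint_positions': array([-1.35598258e+00,  3.42687785e-01,  1.52492056e+00, -1.00508419e-05,
        1.27538541e+00, -1.45987612e-01]), 'dq': array([ 0.00142086, -0.00222491, -0.00358636,  0.00122331,  0.00094833,
       -0.00029231]), 'tau': array([ 1.22329271e-03, -4.32007778e+01, -2.44692814e+01,  7.18414458e-02,
        5.25553920e-02, -3.78054085e-05]), 'tool_pos': array([ 185.28074116, -490.81799405,  214.29676019]), 'tcp_rot': array([-3.14020506e+00, -1.94308436e-04,  3.60804154e-01]), 'contact_force': array([ 0.01310606, -0.04264616,  0.7792658 ]), 'moment': array([ 0.0178808 , -0.01559198,  0.00157249]), 'finger_force': 0.0, 'grip_width': 91.75155566350143}
```

View pics/top0.png

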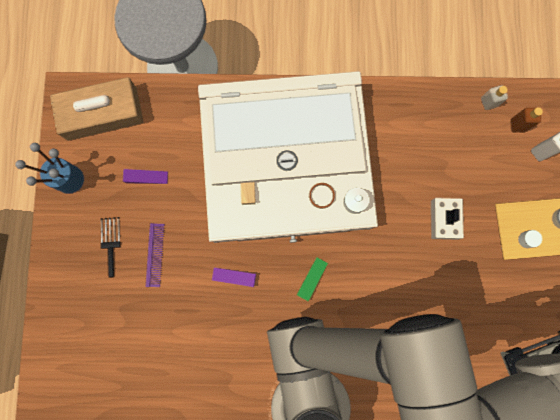

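View pics/side0.png

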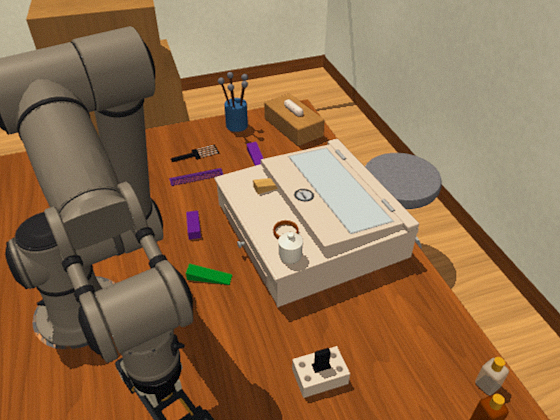

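The top view shows the vanity with its front corners near (209,241) and (377,228). The wooden wedge is at (248,193), the cam at (287,160), the bangles at (322,195), the jar at (358,200) and the key stand at (448,217). I'll zoom in for accurate pixel positions.

```bash
cat > h.py <<'E'
import numpy as np, cv2
from plant import bot
def cam(n):
    p=bot.camera_params(n); return 210/np.tan(np.radians(p["fovy"])/2),p["cx"],p["cy"],p["camera_from_world"]
def ray(n,uv,z):
    "pixel -> world point at height z"
    f,cx,cy,T=cam(n); R,t=T[:3,:3],T[:3,3]; o=-R.T@t
    d=R.T@np.array([(uv[0]-cx)/f,(uv[1]-cy)/f,1]); return o+d*(z-o[2])/d[2]
def proj(n,P):
    f,cx,cy,T=cam(n); c=T[:3,:3]@np.array(P,float)+T[:3,3]; return np.array([cx+f*c[0]/c[2],cy+f*c[1]/c[2]])
def crop(im,x0,y0,x1,y1,s):
    return cv2.resize(im[y0:y1,x0:x1],None,fx=s,fy=s,interpolation=cv2.INTER_CUBIC)
E
python3 - <<'E'
from h import *
t=cv2.imread("pics/top0.png"); s=cv2.imread("pics/side0.png")
o=np.zeros((600,800,3),np.uint8)
def put(a,y,x): o[y:y+a.shape[0],x:x+a.shape[1]]=a
put(crop(t,195,65,385,250,3),0,0)      # 570x555
put(crop(t,427,190,472,245,5),0,572)   # 225x275
put(crop(s,285,335,357,405,3),300,572) # 216x210
cv2.imwrite("pics/z0.png",o)
E
```

```text
(no output)
```

View pics/z0.png

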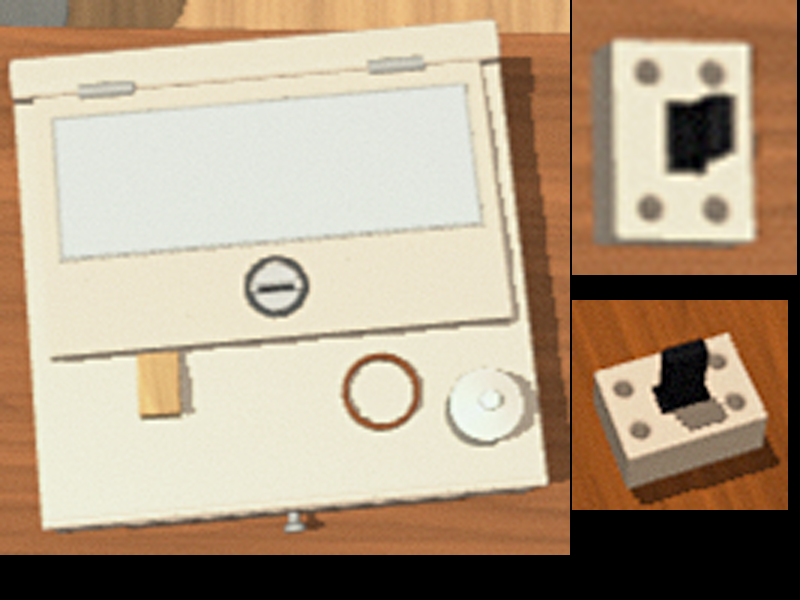

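The zoom shows, in z0 pixels, the wedge's heel edge at (141..181, 416), the cam at (276,287) with its slot nearly along the lid edge, deck front corners at (43,528) and (547,483), and stand well centres at (647,72), (712,72), (651,208) and (715,208).

```bash
python3 - <<'E'
from h import *
np.set_printoptions(precision=1,suppress=True)
A=lambda x,y:(195+(x+.5)/3-.5,65+(y+.5)/3-.5)
B=lambda x,y:(427+(x-572+.5)/5-.5,190+(y+.5)/5-.5)
C=lambda x,y:(285+(x-572+.5)/3-.5,335+(y-300+.5)/3-.5)
R=lambda q,z:ray("top",q,z)
fl,fr=R(A(43,528),120),R(A(547,483),120)
print("front corners",fl,fr,np.linalg.norm(fl-fr))
d=fl-fr; yaw=np.arctan2(-d[0],d[1]); print("yaw",yaw)
ex=np.array([np.cos(yaw),np.sin(yaw),0]);ey=np.array([-ex[1],ex[0],0])
o1=(fl+fr)/2+220*ex
cm=R(A(276,287),151); o2=cm+35*ex; print("origin",o1,o2,"cam",cm)
print("lid front",R(A(52,357),153),R(A(515,319),153))
o=o2
for n,p,z in(("heelL",(141,416),148),("heelR",(181,415),148),("bang",(382,391),127),("jar",(490,400),201),("jarbody",(484,406),190),("hinge plate",(254,42),138)):
    w=R(A(*p),z); print(n,w,"van",(w-o)@ex,(w-o)@ey)
W=[R(B(*p),44) for p in((647,72),(712,72),(651,208),(715,208))]; c=np.mean(W,0); a=(W[0]+W[1]-W[2]-W[3])/2
print("stand",c,"yaw",np.arctan2(a[1],a[0]), np.mean([ray("side",C(*p),44) for p in((624,389),(718,362),(640,430),(736,401))],0))
K=[R(B(*p),44) for p in((613,40),(750,42),(615,240),(755,240))];k=(K[0]+K[1]-K[2]-K[3]);print(np.mean(K,0),np.arctan2(k[1],k[0]))
for p in((667,101),(667,170),(703,174)): print("flange?",R(B(*p),49))
for p in((703,97),(733,94),(733,156)): print("top?",R(B(*p),110))
E
```

```text
front corners [438.6 272.2 120. ] [ 484.4 -165.1  120. ] 439.6988278959166
yaw 0.10427421606423001
origin [680.3  76.4 120. ] [683.   76.8 151. ] cam [648.2  73.1 151. ]
lid front [583.2 264.9 153. ] [ 622.4 -133.3  153. ]
heelL [533.8 187.4 148. ] van -136.94068832519957 125.56104133142186
heelR [535.1 153.1 148. ] van -139.14750969460715 91.29810331340808
bang [562.4 -20.8 127. ] van -130.18110208397616 -84.5074226914596
jar [ 542.8 -104.2  201. ] van -158.33412049913943 -165.33061436677556
jarbody [ 539.6 -100.8  190. ] van -161.16143208073095 -161.62566458078706
hinge plate [876.7  95.9 138. ] van 194.60553137272714 -1.1566994197441156
stand [ 519.1 -376.9   44. ] yaw -0.007639583702665962 [ 517.6 -376.7   44. ]
[ 519. -378.   44.] -0.015795845588211597
flange? [ 539.9 -368.1   49. ]
flange? [ 501.5 -366.9   49. ]
flange? [ 499.6 -386.6   49. ]
top? [ 532.9 -367.6  110. ]
top? [ 534.7 -383.5  110. ]
top? [ 501.7 -382.3  110. ]
```

```bash
python3 -m pendant '[[[0.55,0.95,0.1],[0,0,-0.2],1],[[0.55,0.95,0.1],[0,0,-0.2],1],[[0.55,0.95,0.1],[0,0,-0.2],1],[[0.55,0.95,0.1],[0,0,-0.2],1],[[0.55,0.95,0.1],[0,0,-0.2],1],[[0.55,0.95,0.1],[0,0,-0.2],1],[[0.55,0.95,0.1],[0,0,-0.2],1],[[0.55,0.95,0.1],[0,0,-0.2],1],[[0.55,0.95,0.1],[0,0,-0.2],1],[[0.55,0.95,0.1],[0,0,-0.2],1]]'
python3 -m pendant '[[[0.55,0.95,0],[0,0,0],1],[[0.55,0.95,0],[0,0,0],1],[[0.55,0.95,0],[0,0,0],1],[[0.55,0.95,0],[0,0,0],1],[[0.55,0.95,0],[0,0,0],1],[[0.55,0.95,0],[0,0,0],1],[[0.55,0.95,0],[0,0,0],1],[[0.55,0.95,0],[0,0,0],1],[[0.55,0.95,0],[0,0,0],1],[[0.55,0.95,0],[0,0,0],1]]'
```

```text
time: 0.93
tool_pos: [350.7, -204.6, 244.9]
tcp_rot: [-3.141, 0.0, 0.119]
contact_force: [1.4, -0.5, -0.0]
grip_width: 91.9
finger_force: 0.0
time: 1.77
tool_pos: [515.7, 80.5, 244.6]
tcp_rot: [3.142, 0.001, 0.121]
contact_force: [0.7, -0.3, 0.5]
grip_width: 91.7
finger_force: 0.0
```

```bash
python3 -m pendant '[[[0.36,0.77,0],[0,0,-0.04],1],[[0.36,0.77,0],[0,0,-0.04],1],[[0.36,0.76,0],[0,0,-0.04],1],[[0.36,0.76,0],[0,0,0],1],[[0,0,-0.7],[0,0,0],1],[[0,0,-0.8],[0,0,0],1],[[0,0,-0.7],[0,0,0],1],[[0,0,0],[0,0,0],1],[[0,0,0],[0,0,0],1],[[0,0,0],[0,0,0],1]]'
python3 - <<'E'
from h import *
t=bot.capture("top"); s=bot.capture("side")
o=np.hstack([crop(t,195,140,325,270,3),crop(s,205,130,335,260,3)])
cv2.imwrite("pics/z1.png",o)
E
```

```text
time: 2.6
tool_pos: [559.2, 170.6, 180.1]
tcp_rot: [3.142, -0.001, 0.106]
contact_force: [-0.3, -0.1, 0.0]
grip_width: 91.9
finger_force: 0.0
```

View pics/z1.png

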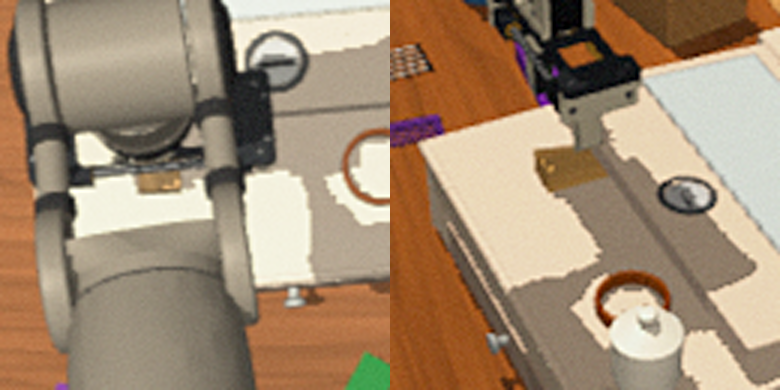

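The side view shows the wedge (540..605, 170) straddled by the fingers, with the near finger at (590,140) in front of the lid edge. I'll go down and grip.

```bash
python3 -m pendant '[[[0,0,-0.4],[0,0,0],1],[[0,0,-0.4],[0,0,0],1],[[0,0,-0.3],[0,0,0],1],[[0,0,-0.2],[0,0,0],1],[[0,0,0],[0,0,0],1],[[0,0,0],[0,0,0],-1],[[0,0,0],[0,0,0],-1],[[0,0,0],[0,0,0],-1],[[0,0,0],[0,0,0],-1],[[0,0,0],[0,0,0],-1]]'
python3 -m pendant '[[[0,0,0],[0,0,0],-1],[[0,0,0],[0,0,0],-1],[[0,0,0],[0,0,0],-1],[[0,0,0],[0,0,0],-1],[[0,0,0],[0,0,0],-1],[[0,0,0],[0,0,0],-1],[[0,0,0],[0,0,0],-1],[[0,0,0],[0,0,0],-1],[[0,0,0],[0,0,0],-1],[[0,0,0],[0,0,0],-1]]'
```

```text
time: 3.53
tool_pos: [558.8, 170.6, 140.4]
tcp_rot: [3.142, -0.001, 0.106]
contact_force: [-0.7, 0.1, 0.0]
grip_width: 63.5
finger_force: 0.0
time: 4.37
tool_pos: [558.6, 170.6, 140.0]
tcp_rot: [3.142, -0.0, 0.106]
contact_force: [1.0, 0.4, 0.1]
grip_width: 0.9
finger_force: 0.0
```

```bash
python3 - <<'E'
from h import *
t=bot.capture("top"); s=bot.capture("side")
o=np.hstack([crop(t,195,140,325,270,3),crop(s,205,130,335,260,3)])
cv2.imwrite("pics/z2.png",o)
print(proj("side",[558.6,170.6,123]),proj("side",[536,170,148]),proj("side",[536,170,120]),proj("side",[558.6,170.6,140]))
E
```

```text
[263.09367444 188.59201995] [255.46245748 183.70984192] [255.78517429 191.15784685] [262.95549502 184.08342076]
```

View pics/z2.png

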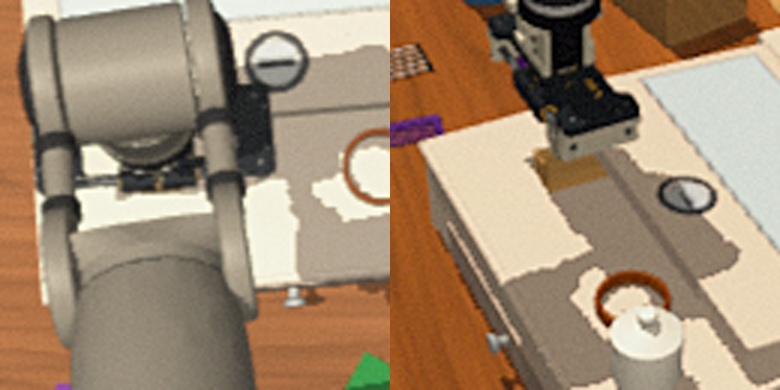

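```bash
python3 - <<'E'
from h import *
C=lambda p:np.round([390+(p[0]-205)*3,(p[1]-130)*3])
for z,l in((180,"z1"),(140,"z2")):
  for y in(170.6,170.6-46,170.6-65,170.6-95):
    for dz in(-17,0,49): print(l,y,dz,C(proj("side",[559+(170.6-y)*.104,y,z+dz])))
print("wedge corners near", [C(proj("side",p)) for p in([535,153,148],[535,153,120],[590,158,137],[590,158,120],[531,187,148])])
print(bot.get_obs())
E
```

```text
z1 170.6 -17 [564. 144.]
z1 170.6 0 [563. 130.]
z1 170.6 49 [562.  88.]
z1 124.6 -17 [584. 172.]
z1 124.6 0 [583. 157.]
z1 124.6 49 [582. 116.]
z1 105.6 -17 [592. 184.]
z1 105.6 0 [592. 169.]
z1 105.6 49 [591. 127.]
z1 75.6 -17 [606. 203.]
z1 75.6 0 [606. 189.]
z1 75.6 49 [605. 146.]
z2 170.6 -17 [565. 176.]
z2 170.6 0 [564. 162.]
z2 170.6 49 [563. 122.]
z2 124.6 -17 [584. 204.]
z2 124.6 0 [584. 190.]
z2 124.6 49 [583. 150.]
z2 105.6 -17 [593. 216.]
z2 105.6 0 [592. 202.]
z2 105.6 49 [592. 162.]
z2 75.6 -17 [606. 235.]
z2 75.6 0 [606. 222.]
z2 75.6 49 [606. 181.]
wedge corners near [array([546., 172.]), array([547., 194.]), array([599., 166.]), array([599., 179.]), array([531., 152.])]
{'time': 4.4667, 'joint_positions': array([ 1.65301449e-01,  5.14803820e-01,  1.46509041e+00, -9.08790613e-05,
        1.16171739e+00,  1.62971017e+00]), 'dq': array([-9.18696849e-04, -2.50219533e-04,  1.68545958e-03, -6.48339705e-04,
        1.17606724e-03,  1.79723746e-05]), 'tau': array([ 7.54986995e-04, -5.05865085e+01, -2.31872338e+01,  2.89727590e-02,
       -8.28915881e-02, -5.25686323e-05]), 'tool_pos': array([558.54738635, 170.60686392, 139.94927467]), 'tcp_rot': array([3.14150830e+00, 1.40301483e-05, 1.06423756e-01]), 'contact_force': array([-0.78354663,  0.05342244,  0.19429596]), 'moment': array([-0.01932399,  0.03215162,  0.00074072]), 'finger_force': 0.0, 'grip_width': 0.38612298797566863}
```

```bash
python3 -m pendant '[[[0,0,0],[0,0,0],1],[[0,0,0],[0,0,0],1],[[0,0,0],[0,0,0],1],[[0,0,0],[0,0,0],1],[[0,0,0],[0,0,0],1],[[0,0,0],[0,0,0],1],[[0,0,0],[0,0,0],1],[[0,0,0],[0,0,0],1],[[0,0,0],[0,0,0],1],[[0,0,0],[0,0,0],1]]'
python3 - <<'E'
from h import *
s=bot.capture("side")
o=crop(s,230,130,330,205,8)
def m(p,c):
    q=proj("side",p); q=tuple(int(round(v)) for v in((q[0]-230+.5)*8,(q[1]-130+.5)*8)); cv2.drawMarker(o,q,c,0,14,2)
T=bot.get_obs()["tool_pos"]
m(T+[0,0,-17],(0,0,255)); m(T+[4.8,-46,-17],(0,255,0)); m(T+[4.8,-46,0],(255,0,0)); m(T+[-4.8,46,-17],(255,0,255))
cv2.imwrite("pics/z3.png",o)
E
```

```text
time: 5.3
tool_pos: [558.5, 170.6, 139.9]
tcp_rot: [3.141, 0.0, 0.106]
contact_force: [-0.5, -0.6, -0.2]
grip_width: 62.4
finger_force: 0.0
```

View pics/z3.png

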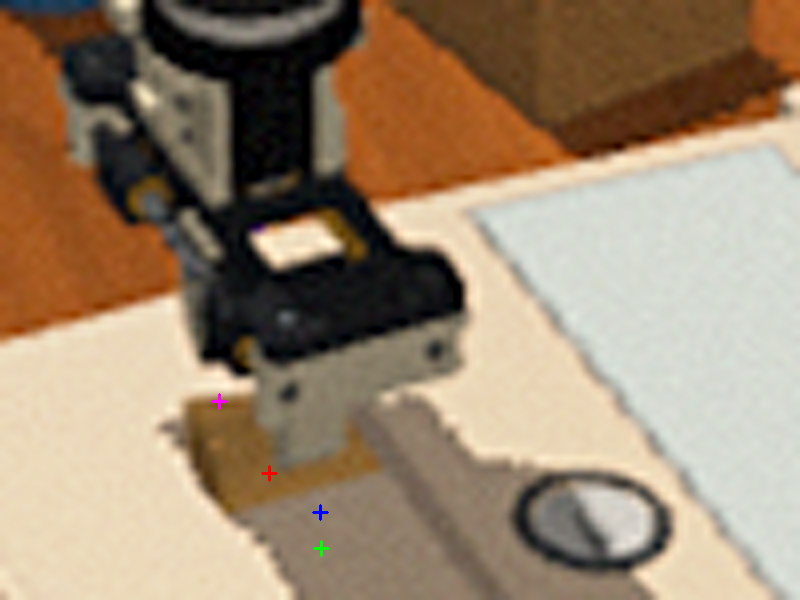

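The fingertip shows at about (310,462) in z3. I predicted about (304,524), so it stands roughly 25–29 mm higher than the nominal tool frame says, just above the wedge. I'll go down carefully while watching the force.

```bash
python3 -m pendant '[[[0,0,0],[0,0,0],1],[[0,0,0],[0,0,0],1],[[0,0,0],[0,0,0],1],[[0,0,0],[0,0,0],1],[[0,0,-0.1],[0,0,0],1],[[0,0,-0.1],[0,0,0],1],[[0,0,-0.1],[0,0,0],1],[[0,0,0],[0,0,0],1],[[0,0,0],[0,0,0],1],[[0,0,0],[0,0,0],1]]'
```

```text
time: 6.18
tool_pos: [558.6, 170.6, 130.9]
tcp_rot: [3.141, 0.0, 0.106]
contact_force: [-0.6, -0.3, -0.1]
grip_width: 92.0
finger_force: 0.0
```

```bash
python3 - <<'E'
from h import *
np.set_printoptions(precision=1,suppress=True)
s=bot.capture("side"); t=bot.capture("top")
a=crop(s,235,150,305,205,6); b=crop(t,210,150,270,210,6)
T=bot.get_obs()["tool_pos"]
o=np.zeros((360,780,3),np.uint8); o[:330,:420]=a; o[:,420:]=b
cv2.imwrite("pics/z4.png",o); print(bot.get_obs()["contact_force"],T,proj("top",T+[0,0,60]),proj("top",T))
E
```

```text
[-0.3  0.  -0. ] [558.6 170.6 131.1] [247.3 190.8] [248.9 195.1]
```

View pics/z4.png

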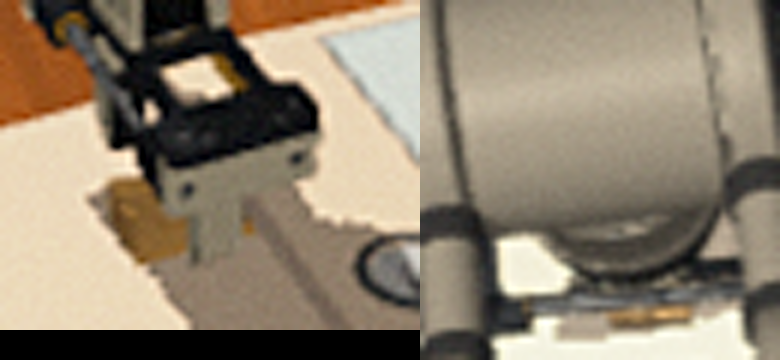

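No contact although the nominal tips are below deck level, so the offset is real: tip z ≈ tool z + 9. I'll go down 14 mm more and close.

```bash
python3 -m pendant '[[[0,0,-0.15],[0,0,0],1],[[0,0,-0.15],[0,0,0],1],[[0,0,-0.1],[0,0,0],1],[[0,0,-0.05],[0,0,0],1],[[0,0,0],[0,0,0],-1],[[0,0,0],[0,0,0],-1],[[0,0,0],[0,0,0],-1],[[0,0,0],[0,0,0],-1],[[0,0,0],[0,0,0],-1],[[0,0,0],[0,0,0],-1]]'
python3 -m pendant '[[[0,0,0],[0,0,0],-1],[[0,0,0],[0,0,0],-1],[[0,0,0],[0,0,0],-1],[[0,0,0],[0,0,0],-1],[[0,0,0],[0,0,0],-1],[[0,0,0],[0,0,0],-1],[[0,0,0],[0,0,0],-1],[[0,0,0],[0,0,0],-1],[[0,0,0],[0,0,0],-1],[[0,0,0],[0,0,0],-1]]'
```

```text
time: 7.12
tool_pos: [558.6, 170.6, 117.6]
tcp_rot: [3.142, -0.0, 0.106]
contact_force: [-0.5, 0.8, -0.6]
grip_width: 56.4
finger_force: 0.0
time: 7.95
tool_pos: [557.9, 171.6, 117.5]
tcp_rot: [-3.14, 0.001, 0.107]
contact_force: [-2.9, 4.7, 1.1]
grip_width: 36.0
finger_force: 30.0
```

```bash
python3 -m pendant '[[[-0.08,-0.008,0],[0,0,0],-1],[[-0.16,-0.017,0],[0,0,0],-1],[[-0.16,-0.017,0],[0,0,0],-1],[[-0.16,-0.017,0],[0,0,0],-1],[[-0.16,-0.017,0],[0,0,0],-1],[[-0.16,-0.017,0],[0,0,0],-1],[[-0.16,-0.017,0],[0,0,0],-1],[[-0.16,-0.017,0],[0,0,0],-1],[[-0.16,-0.017,0],[0,0,0],-1],[[-0.16,-0.017,0],[0,0,0],-1]]'
python3 -m pendant '[[[-0.1,-0.01,0],[0,0,0],-1],[[-0.1,-0.01,0],[0,0,0],-1],[[-0.1,-0.01,0],[0,0,0],-1],[[-0.1,-0.01,0],[0,0,0],-1],[[-0.1,-0.01,0],[0,0,0],-1],[[-0.1,-0.01,0],[0,0,0],-1],[[-0.1,-0.01,0],[0,0,0],-1],[[-0.1,-0.01,0],[0,0,0],-1],[[-0.1,-0.01,0],[0,0,0],-1],[[-0.1,-0.01,0],[0,0,0],-1]]'
```

```text
time: 8.78
tool_pos: [513.6, 165.5, 117.6]
tcp_rot: [3.141, -0.002, 0.106]
contact_force: [5.1, 1.1, -3.0]
grip_width: 35.6
finger_force: 30.0
time: 9.62
tool_pos: [482.3, 162.6, 117.5]
tcp_rot: [3.141, 0.001, 0.106]
contact_force: [0.4, 1.3, 0.6]
grip_width: 35.4
finger_force: 30.0
```

```bash
python3 -m pendant '[[[0,0,0],[0,0,0],-0.2],[[0,0,0],[0,0,0],0.2],[[0,0,0],[0,0,0],0.2],[[0,0,0],[0,0,0],0.2],[[0,0,0.5],[0,0,0],0.2],[[0,0,1],[0,0,0],0.2],[[0,0,1],[0,0,0],0.2],[[0,0,1],[0,0,0],0.2],[[0,-0.5,0.8],[0,0,0],0.2],[[0,-1,0],[0,0,-0.1],0.2]]'
python3 -m pendant '[[[0,-1,0],[0,0,-0.1],0.2],[[0,-1,0],[0,0,-0.1],0.2],[[0,-1,0],[0,0,-0.1],0.2],[[0,-1,0],[0,0,-0.1],0.2],[[0,-1,0],[0,0,-0.1],0.2],[[0,-1,0],[0,0,-0.1],0.2],[[0,-1,0],[0,0,-0.1],0.2],[[0,-1,0],[0,0,-0.1],0.2],[[0,-1,0],[0,0,-0.1],0.2],[[0,-1,0],[0,0,0],0.2]]'
python3 - <<'E'
from h import *
t=bot.capture("top"); s=bot.capture("side")
o=np.zeros((400,800,3),np.uint8); a=crop(t,195,140,385,250,3)[:, :400]; o[:a.shape[0],:400]=a; b=crop(s,210,120,343,250,3); o[:390,401:800]=b[:,:399]
cv2.imwrite("pics/z5.png",o)
E
```

```text
time: 10.45
tool_pos: [485.3, 119.6, 251.6]
tcp_rot: [-3.141, -0.01, 0.098]
contact_force: [1.5, -0.0, -0.4]
grip_width: 55.2
finger_force: 0.0
time: 11.28
tool_pos: [482.7, -183.7, 246.4]
tcp_rot: [-3.142, 0.0, -0.014]
contact_force: [1.0, -0.1, -0.8]
grip_width: 55.2
finger_force: 0.0
```

View pics/z5.png

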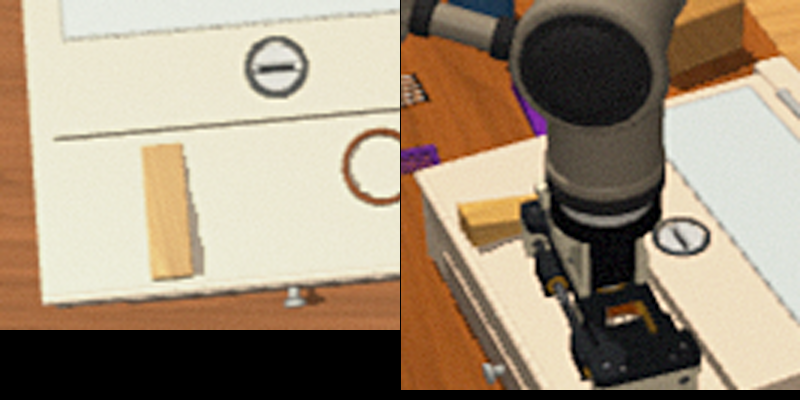

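The lid is down. The wedge lies clear at z5 (143..192, 145..277), with its tip about 10 mm in front of the lid edge. The slot runs from (259,70) to (293,67), centred at (276,67). Next is the key.

```bash
python3 - <<'E'
from h import *
np.set_printoptions(precision=1,suppress=True)
A=lambda x,y:(195+(x+.5)/3-.5,140+(y+.5)/3-.5)
S=lambda x,y:(210+(x-401+.5)/3-.5,120+(y+.5)/3-.5)
c=ray("top",A(276,67.5),139); a=ray("top",A(259,70),138); b=ray("top",A(293,67),138)
print("cam",c,"slot",(a+b)/2,np.arctan2(a[1]-b[1],a[0]-b[0]), "side cam",ray("side",S(682,236.5),139),"tip",ray("top",A(163,145),123))
l,r=ray("top",A(54,138),136),ray("top",A(400,108),136);print(l,r,np.arctan2(-(l-r)[0],(l-r)[1]))
E
python3 -m pendant '[[[0.18,-0.92,0],[0,0,0],0.2],[[0.18,-0.92,0],[0,0,0],0.2],[[0.18,-0.92,0],[0,0,0],0.2],[[0.18,-0.92,0],[0,0,0],0.2],[[0.18,-0.92,0],[0,0,0],0.2],[[0.18,-0.92,0],[0,0,0],0.2],[[0.17,-0.92,0],[0,0,0],0.2],[[0,0,-1],[0,0,0],0.2],[[0,0,-1],[0,0,0],0.2],[[0,0,-0.8],[0,0,0],0.2]]'
```

```text
cam [646.3  73.  139. ] slot [645.6  73.  138. ] 1.6753261075121384 side cam [646.4  73.8 139. ] tip [579.  171.3 123. ]
[581.3 265.4 136. ] [612.3 -35.7 136. ] 0.10267026462946967
time: 12.22
tool_pos: [520.2, -374.7, 160.1]
tcp_rot: [-3.14, 0.001, -0.014]
contact_force: [0.5, -0.2, -1.6]
grip_width: 54.9
finger_force: 0.0
```

```bash
python3 -m pendant '[[[0,-0.07,-0.9],[0,0,0],0.2],[[0,0,-0.9],[0,0,0],0.2],[[0,0,-0.6],[0,0,0],0.2],[[0,0,-0.3],[0,0,0],0.2],[[0,0,-0.25],[0,0,0],0.2],[[0,0,-0.2],[0,0,0],0.2],[[0,0,-0.05],[0,0,0],0.2],[[0,0,0],[0,0,0],0.2],[[0,0,0],[0,0,0],0.2],[[0,0,0],[0,0,0],0.2]]'
python3 - <<'E'
from h import *
np.set_printoptions(precision=1,suppress=True)
s=bot.capture("side"); t=bot.capture("top")
o=np.hstack([crop(s,275,305,375,405,4),crop(t,400,170,500,270,4)]); cv2.imwrite("pics/z6.png",o)
E
```

```text
time: 13.05
tool_pos: [520.9, -377.9, 67.5]
tcp_rot: [3.14, -0.001, -0.014]
contact_force: [-0.4, -0.0, 0.1]
grip_width: 55.4
finger_force: 0.0
```

View pics/z6.png

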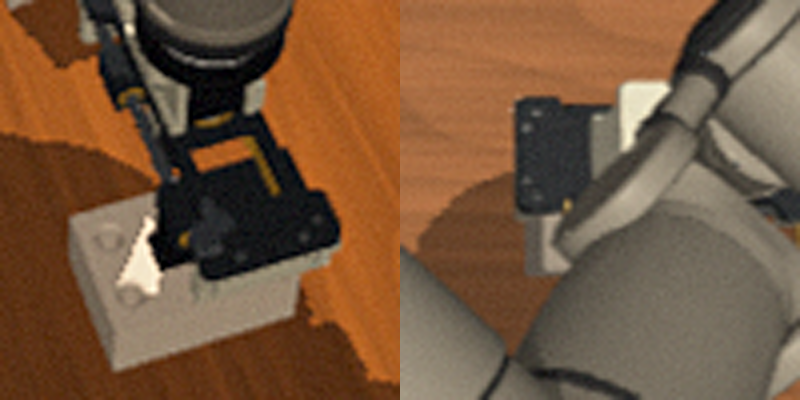

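The gripper straddles the key in the stand, with the near fingertip at about (205,297) in z6. I'll close.

```bash
python3 - <<'E'
from h import *
for z in(49,59,69,76,84): print(z,(proj("side",[521,-405,z])-[275,305])*4)
E
python3 -m pendant '[[[0,0,-0.1],[0,0,0],-0.5],[[0,0,0],[0,0,0],-1],[[0,0,0],[0,0,0],-1],[[0,0,0],[0,0,0],-1],[[0,0,0],[0,0,0],-1],[[0,0,0],[0,0,0],-1],[[0,0,0],[0,0,0],-1],[[0,0,0],[0,0,0],-1],[[0,0,0],[0,0,0],-1],[[0,0,0],[0,0,0],-1]]'
```

```text
49 [208.10948595 282.35627959]
59 [209.20687499 272.85974661]
69 [210.31743182 263.24926292]
76 [211.10278387 256.45302074]
84 [212.0084798  248.61535256]
time: 13.98
tool_pos: [520.5, -377.5, 63.4]
tcp_rot: [3.141, 0.0, -0.014]
contact_force: [0.2, -0.1, -1.1]
grip_width: 13.6
finger_force: 30.0
```

```bash
python3 -m pendant '[[[0,0,0.4],[0,0,0],-1],[[0,0,0.6],[0,0,0],-1],[[0,0,0.8],[0,0,0],-1],[[0,0,0.8],[0,0,0],-1],[[0,0,0.8],[0,0,0],-1],[[0,0,0.8],[0,0,0],-1],[[0,0,0.8],[0,0,0],-1],[[0,0,0.8],[0,0,0],-1],[[0,0,0.8],[0,0,0],-1],[[0,0,0.4],[0,0,0],-1]]'
python3 -m pendant '[[[0.21,0.75,0],[0,0,0.7],-1],[[0.21,0.75,0],[0,0,0.7],-1],[[0.21,0.75,0],[0,0,0.7],-1],[[0.21,0.75,0],[0,0,0.7],-1],[[0.21,0.75,0],[0,0,0.7],-1],[[0.21,0.75,0],[0,0,0.7],-1],[[0.21,0.75,0],[0,0,0.7],-1],[[0.21,0.75,0],[0,0,0.7],-1],[[0.21,0.75,0],[0,0,0.7],-1],[[0.21,0.75,0],[0,0,0.7],-1]]'
python3 -m pendant '[[[0.21,0.75,0],[0,0,0.7],-1],[[0.21,0.75,0],[0,0,0.7],-1],[[0.21,0.75,0],[0,0,0.7],-1],[[0.21,0.75,0],[0,0,0.7],-1],[[0.21,0.75,0],[0,0,0.7],-1],[[0.21,0.75,0],[0,0,0.7],-1],[[0.21,0.75,0],[0,0,0.7],-1],[[0.21,0.75,0],[0,0,0.7],-1],[[0.21,0.75,0],[0,0,0.7],-1],[[0.21,0.75,0],[0,0,0.7],-1]]'
```

```text
time: 14.82
tool_pos: [521.0, -377.9, 278.1]
tcp_rot: [3.138, -0.004, -0.014]
contact_force: [-0.4, -0.5, -0.9]
grip_width: 13.7
finger_force: 30.0
time: 15.65
tool_pos: [583.5, -151.3, 274.5]
tcp_rot: [3.141, -0.0, 0.831]
contact_force: [0.6, 0.6, -1.3]
grip_width: 14.1
finger_force: 30.0
time: 16.48
tool_pos: [646.4, 73.6, 274.5]
tcp_rot: [3.141, 0.0, 1.671]
contact_force: [-0.1, 0.5, -1.3]
grip_width: 13.9
finger_force: 30.0
```

```bash
python3 -m pendant '[[[0,0,-0.4],[0,0,0],-1],[[0,0,-0.6],[0,0,0],-1],[[0,0,-0.6],[0,0,0],-1],[[0,0,-0.4],[0,0,0],-1],[[0,0,-0.3],[0,0,0],-1],[[0,0,0],[0,0,0],-1],[[0,0,0],[0,0,0],-1],[[0,0,0],[0,0,0],-1],[[0,0,0],[0,0,0],-1],[[0,0,0],[0,0,0],-1]]'
python3 - <<'E'
from h import *
s=bot.capture("side"); t=bot.capture("top")
o=np.hstack([crop(s,270,150,336,226,6),crop(t,253,125,319,201,6)])
cv2.imwrite("pics/z7.png",o); T=bot.get_obs()["tool_pos"];print(T)
for z in (130,138,144,150,182): print(z,(proj("side",[T[0],T[1],z])-[270,150]+.5)*6)
for dy in(-13,13): print((proj("side",[T[0]-.1*dy,T[1]+dy,145])-[270,150]+.5)*6,(proj("side",[646.3-.1*dy,73.3+dy,138])-[270,150]+.5)*6)
E
```

```text
time: 17.32
tool_pos: [646.9, 72.4, 205.5]
tcp_rot: [3.14, 0.0, 1.666]
contact_force: [-0.4, 0.7, -1.3]
grip_width: 14.1
finger_force: 30.0
[646.66039821  72.42779033 205.07146405]
130 [203.98197957 310.194805  ]
138 [204.48704754 297.32784766]
144 [204.86833872 287.6141899 ]
150 [205.25178447 277.84564307]
182 [207.33398217 224.8002105 ]
[217.68187065 302.75178862] [215.78543345 313.10051149]
[192.33788086 269.43256771] [190.55629146 279.77616266]
```

View pics/z7.png

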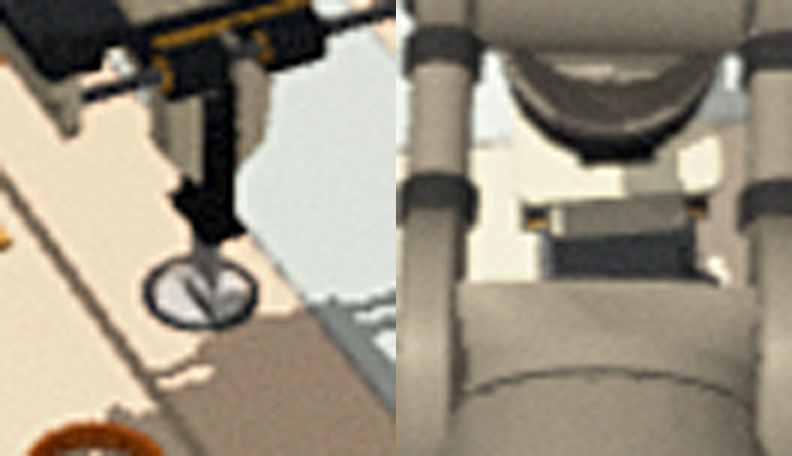

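The key hangs upright over the slot, blade end at about (210,288) in z7 and cam centre at (203,293), so it is aligned. I'll lower it slowly.

```bash
python3 -m pendant '[[[0,0.02,-0.2],[0,0,0.05],-1],[[0,0,-0.15],[0,0,0],-1],[[0,0,-0.1],[0,0,0],-1],[[0,0,-0.07],[0,0,0],-1],[[0,0,0],[0,0,0],-1],[[0,0,0],[0,0,0],-1],[[0,0,0],[0,0,0],-1],[[0,0,0],[0,0,0],-1],[[0,0,0],[0,0,0],-1],[[0,0,0],[0,0,0],-1]]'
```

```text
time: 18.25
tool_pos: [646.5, 73.1, 189.0]
tcp_rot: [3.141, 0.0, 1.672]
contact_force: [0.3, -0.4, -0.7]
grip_width: 14.0
finger_force: 30.0
```

```bash
python3 -m pendant '[[[0,0,-0.05],[0,0,0],-1],[[0,0,-0.05],[0,0,0],-1],[[0,0,-0.03],[0,0,0],-1],[[0,0,0],[0,0,0],-1],[[0,0,0],[0,0,0],-1],[[0,0,0],[0,0,0],-1],[[0,0,0],[0,0,0],-1],[[0,0,0],[0,0,0],-1],[[0,0,0],[0,0,0],-1],[[0,0,0],[0,0,0],-1]]'
```

```text
time: 19.08
tool_pos: [646.5, 73.1, 185.0]
tcp_rot: [3.141, 0.0, 1.672]
contact_force: [-0.2, -0.5, 0.2]
grip_width: 14.0
finger_force: 30.0
```

```bash
python3 -m pendant '[[[0,0,0],[0,0,-0.5],-1],[[0,0,0],[0,0,-0.5],-1],[[0,0,0],[0,0,-0.5],-1],[[0,0,0],[0,0,-0.5],-1],[[0,0,0],[0,0,-0.5],-1],[[0,0,0],[0,0,-0.5],-1],[[0,0,0],[0,0,-0.5],-1],[[0,0,0],[0,0,-0.5],-1],[[0,0,0],[0,0,-0.5],-1],[[0,0,0],[0,0,-0.5],-1]]'; python3 -c "
from plant import bot; print(bot.get_obs()['moment'])"
```

```text
time: 19.92
tool_pos: [646.4, 73.0, 185.0]
tcp_rot: [3.141, 0.0, 1.07]
contact_force: [0.1, -0.6, -0.9]
grip_width: 14.1
finger_force: 30.0
[-0.01802622 -0.02050173  0.09477483]
```

```bash
python3 -m pendant '[[[0,0,0],[0,0,-0.7],-1],[[0,0,0],[0,0,-0.7],-1],[[0,0,0],[0,0,-0.7],-1],[[0,0,0],[0,0,-0.7],-1],[[0,0,0],[0,0,-0.7],-1],[[0,0,0],[0,0,-0.7],-1],[[0,0,0],[0,0,-0.7],-1],[[0,0,0],[0,0,-0.7],-1],[[0,0,0],[0,0,-0.7],-1],[[0,0,0],[0,0,-0.7],-1]]'; python3 -c "
from plant import bot; print(bot.get_obs()['moment'])"
```

```text
time: 20.75
tool_pos: [646.1, 73.3, 185.0]
tcp_rot: [-3.141, 0.001, 0.229]
contact_force: [-1.3, 1.1, -0.5]
grip_width: 13.7
finger_force: 30.0
[0.15720271 0.24780812 0.11910096]
```

```bash
python3 -m pendant '[[[0,0,0],[0,0,-0.25],-1],[[0,0,0],[0,0,-0.25],-1],[[0,0,0],[0,0,-0.25],-1],[[0,0,0],[0,0,-0.25],-1],[[0,0,0],[0,0,-0.25],-1],[[0,0,0],[0,0,-0.25],-1],[[0,0,0],[0,0,-0.2],-1],[[0,0,0],[0,0,-0.2],-1],[[0,0,0],[0,0,0],-1],[[0,0,0],[0,0,0],-1]]'; python3 -c "
from plant import bot; print(bot.get_obs()['moment'])"
```

```text
time: 21.58
tool_pos: [646.2, 73.3, 184.9]
tcp_rot: [-3.141, 0.001, 0.005]
contact_force: [-1.3, 1.6, 0.4]
grip_width: 13.6
finger_force: 30.0
[0.37422587 0.49913517 0.10521044]
```

```bash
python3 -m pendant '[[[0,0,0],[0,0,-0.2],-1],[[0,0,0],[0,0,-0.2],-1],[[0,0,0],[0,0,-0.2],-1],[[0,0,0],[0,0,0],-1],[[0,0,0],[0,0,0],-1],[[0,0,0],[0,0,0],-1],[[0,0,0],[0,0,0],-1],[[0,0,0],[0,0,0],-1],[[0,0,0],[0,0,0],-1],[[0,0,0],[0,0,0],-1]]'; python3 -c "
from plant import bot; print(bot.get_obs()['moment'])"
```

```text
time: 22.42
tool_pos: [646.3, 73.3, 184.9]
tcp_rot: [-3.141, 0.0, -0.067]
contact_force: [-4.9, 2.9, 0.7]
grip_width: 13.9
finger_force: 30.0
[0.75519536 0.86952934 0.21890739]
```

```bash
python3 -m pendant '[[[0,0,0],[0,0,-0.2],-1],[[0,0,0],[0,0,-0.2],-1],[[0,0,0],[0,0,0],-1],[[0,0,0],[0,0,0],-1],[[0,0,0],[0,0,0],-1],[[0,0,0],[0,0,0],-1],[[0,0,0],[0,0,0],-1],[[0,0,0],[0,0,0],-1],[[0,0,0],[0,0,0],-1],[[0,0,0],[0,0,0],-1]]'; python3 -c "
from plant import bot; print(bot.get_obs()['moment'])"
```

```text
time: 23.25
tool_pos: [646.5, 73.1, 185.0]
tcp_rot: [3.142, -0.0, -0.116]
contact_force: [-3.4, 3.4, 0.3]
grip_width: 13.9
finger_force: 30.3
[0.72492478 0.78017132 0.6209841 ]
```

```bash
python3 -m pendant '[[[0,0,0],[0,0,0.35],-1],[[0,0,0],[0,0,0.35],-1],[[0,0,0],[0,0,0.35],-1],[[0,0,0],[0,0,0.35],-1],[[0,0,0],[0,0,0],-1],[[0,0,0.1],[0,0,0],-1],[[0,0,0.1],[0,0,0],-1],[[0,0,0.2],[0,0,0],-1],[[0,0,0.3],[0,0,0],-1],[[0,0,0.5],[0,0,0],-1]]'; python3 -c "
from plant import bot; print(bot.get_obs()['moment'])"
```

```text
time: 24.08
tool_pos: [646.2, 72.6, 221.0]
tcp_rot: [3.141, 0.001, 0.052]
contact_force: [-0.0, 0.0, -0.7]
grip_width: 13.8
finger_force: 30.0
[0.06115634 0.0430812  0.02960091]
```

```bash
python3 -m pendant '[[[0,0,0.9],[0,0,0],-1],[[0,0,0.9],[0,0,0],-1],[[-0.1,-0.35,0],[0,0,-0.1],-1],[[-0.21,-0.75,0],[0,0,-0.1],-1],[[-0.21,-0.75,0],[0,0,-0.1],-1],[[-0.21,-0.75,0],[0,0,-0.1],-1],[[-0.21,-0.75,0],[0,0,-0.1],-1],[[-0.21,-0.75,0],[0,0,-0.06],-1],[[-0.21,-0.75,0],[0,0,0],-1],[[-0.21,-0.75,0],[0,0,0],-1]]'
python3 -m pendant '[[[-0.21,-0.75,0],[0,0,0],-1],[[-0.21,-0.75,0],[0,0,0],-1],[[-0.21,-0.75,0],[0,0,0],-1],[[-0.21,-0.75,0],[0,0,0],-1],[[-0.21,-0.75,0],[0,0,0],-1],[[-0.21,-0.75,0],[0,0,0],-1],[[-0.21,-0.75,0],[0,0,0],-1],[[-0.21,-0.75,0],[0,0,0],-1],[[-0.21,-0.75,0],[0,0,0],-1],[[-0.21,-0.75,0],[0,0,0],-1]]'
python3 - <<'E'
from h import *
np.set_printoptions(precision=2,suppress=True,linewidth=200)
def slot(t):
    c=proj("top",[646.3,73.3,138]); g=t.min(2) if t.ndim==3 else t
    big=crop(t,int(c[0])-12,int(c[1])-12,int(c[0])+13,int(c[1])+13,8).min(2)
    yy,xx=np.mgrid[:200,:200]; u=int(c[0])-12+(xx+.5)/8-.5; v=int(c[1])-12+(yy+.5)/8-.5
    m=(np.hypot(u-c[0],v-c[1])<6.8)&(big<110)
    P=np.array([ray("top",q,138)[:2] for q in zip(u[m][::5],v[m][::5])])
    w,V=np.linalg.eigh(np.cov(P.T)); return len(P),P.mean(0),np.sqrt(w),np.arctan2(V[1,1],V[0,1])%np.pi
t0=cv2.imread("pics/top0.png"); t=bot.capture("top")
print("before",slot(t0)); print("now",slot(t)); cv2.imwrite("pics/n1.png",t)
E
```

```text
time: 24.92
tool_pos: [599.0, -96.5, 275.9]
tcp_rot: [3.14, -0.002, -0.016]
contact_force: [1.0, -0.8, -1.0]
grip_width: 14.1
finger_force: 30.0
time: 25.75
tool_pos: [535.8, -321.6, 275.9]
tcp_rot: [3.14, -0.001, -0.016]
contact_force: [0.5, -0.4, -0.2]
grip_width: 13.6
finger_force: 30.0
before (350, array([645.72,  73.09]), array([8.21, 8.81]), np.float64(3.027517723919953))
now (308, array([646.56,  73.59]), array([1.65, 8.45]), np.float64(0.09286736009250207))
```

The slot now points at 0.093 rad in world, against the vanity's front-to-back direction of 0.104, so the cam is at about 1.57 and locked. Now I'll return the key.

```bash
python3 -m pendant '[[[-0.17,-0.62,0],[0,0,0],-1],[[-0.17,-0.62,0],[0,0,0],-1],[[-0.17,-0.62,0],[0,0,0],-1],[[0,0,-0.6],[0,0,0],-1],[[0,0,-0.9],[0,0,0],-1],[[0,0,-0.9],[0,0,0],-1],[[0,0,-0.9],[0,0,0],-1],[[0,0,-0.9],[0,0,0],-1],[[0,0,-0.6],[0,0,0],-1],[[0,0,0],[0,0,0],-1]]'
```

```text
time: 26.63
tool_pos: [519.1, -374.5, 127.0]
tcp_rot: [-3.137, 0.006, -0.016]
contact_force: [-0.4, -0.1, -2.1]
grip_width: 13.9
finger_force: 30.0
```

```bash
python3 -m pendant '[[[0,0,-0.3],[0,0,0],-1],[[0,0,0],[0,0,0],-1],[[0,0,0],[0,0,0],-1],[[0,0,0],[0,0,0],-1],[[0,0,0],[0,0,0],-1],[[0,0,0],[0,0,0],-1],[[0,0,0],[0,0,0],-1],[[0,0,0],[0,0,0],-1],[[0,0,0],[0,0,0],-1],[[0,0,0],[0,0,0],-1]]'
python3 - <<'E'
from h import *
np.set_printoptions(precision=1,suppress=True)
s=bot.capture("side"); T=bot.get_obs()["tool_pos"]; print(T)
# black flange+grey blade above the stand: rows of a small patch round the predicted flange / tip
for z in(T[2]-56,T[2]-19): print(z,proj("side",[T[0],T[1],z]))
c=proj("side",[T[0],T[1],T[2]-38]).astype(int)
g=s.min(2)[c[1]-16:c[1]+18,c[0]-16:c[0]+17]
print(c); print("\n".join(" ".join(f"{v:3d}" for v in r) for r in g[::2]))
E
```

```text
time: 27.47
tool_pos: [521.1, -375.8, 122.0]
tcp_rot: [3.141, 0.0, -0.015]
contact_force: [0.5, 0.6, -0.5]
grip_width: 13.8
finger_force: 30.0
[ 521.1 -375.8  121.9]
65.92455033728962 [322.4 360.3]
102.92455033728962 [323.3 351.1]
[322 355]
 39  37  30  37  30  36  42  33  23   0   9  22  22  31  47  45  35  29  23  15  34  45  46  37  80 116 115 121 128 122 100  89  58
 36  36  36  37  31  41  38  38  28  26   0  24  28  44  47  54  49  50  77  56  13  29  34  37  42  60  51  43  24  12  13  13  16
 35  41  33  28  29  35  37  33  32  31   0  11   5   2  28  45  51  41 100 104  54  42  43  38  39  38  39  44  28  13  20  22  13
 40  38  33  39  29  41  39  37  37  17   0   7  18  10   8  34  41  65  61  26  41  38  33  41  45  42  48  46  32  12  28  15  23
 23  37  36  33  35  35  30  31  34  14   5   6  12   6  40  56  53  33  34  42  40  40  41  44  45  39  42  35  26  17  22  11  27
 30  20  33  35  33  35  28  15   6   4  14  12  10  13  21  30  49  37  35  50  43  39  33  36  58  56  30   8  21  13  16  22  10
 21  24  24  24  25  33  23  22   0   7   0  12   8   4  15   9  11
[... 684 characters left out ...]
  82  89 109 110 117 113 118 110 111 116
201 205 204 200 206 200 206 204 209 209 209 151 107 112 119 130 134 147 112 103 108 119 114 104 106 114 113 114 115 111 116 117 114
195 208 200 203 204 205 206 198 188 185 190 169 165 147 114 116 115 113 117 119 105 102 117 119 116 110 117 117 111 111 116 127 135
205 203 207 203 199 208 190 155 124 115 111 111 112 113 113 115 116 102 106 106  97 100 109 114 118 111 118 116 115 111 108 117 116
205 203 208 205 205 203 206 192 142 105 117 130 111 103 114 118 100 112 118 121 115 115 112 113 111 117 113 107 116 112 103 110 116
208 206 205 203 205 207 203 209 199 198 203 210 217 203 152 106 119 115 122 111 118 109 112 110 114 117 118 114 119 118 107 107 100
```

```bash
python3 -m pendant '[[[-0.02,-0.05,-0.3],[0,0,0],-1],[[0,0,-0.3],[0,0,0],-1],[[0,0,-0.2],[0,0,0],-1],[[0,0,-0.1],[0,0,0],-1],[[0,0,-0.1],[0,0,0],-1],[[0,0,0],[0,0,0],-1],[[0,0,0],[0,0,0],-1],[[0,0,0],[0,0,0],-1],[[0,0,0],[0,0,0],-1],[[0,0,0],[0,0,0],-1]]'
```

```text
time: 28.35
tool_pos: [520.6, -377.3, 92.3]
tcp_rot: [3.141, -0.0, -0.015]
contact_force: [0.2, 0.1, 0.3]
grip_width: 13.9
finger_force: 30.0
```

```bash
python3 -m pendant '[[[0,0,-0.2],[0,0,0],-1],[[0,0,-0.2],[0,0,0],-1],[[0,0,-0.2],[0,0,0],-1],[[0,0,-0.15],[0,0,0],-1],[[0,0,-0.1],[0,0,0],-1],[[0,0,-0.05],[0,0,0],-1],[[0,0,0],[0,0,0],-1],[[0,0,0],[0,0,0],-1],[[0,0,0],[0,0,0],-1],[[0,0,0],[0,0,0],-1]]'
```

```text
time: 29.18
tool_pos: [520.6, -377.4, 65.3]
tcp_rot: [3.141, -0.0, -0.015]
contact_force: [0.0, 0.1, -0.8]
grip_width: 14.1
finger_force: 30.0
```

```bash
python3 -m pendant '[[[0,0,-0.05],[0,0,0],-1],[[0,0,0],[0,0,0],-1],[[0,0,0],[0,0,0],-0.6],[[0,0,0],[0,0,0],0.1],[[0,0,0],[0,0,0],0.1],[[0,0,0],[0,0,0],0.1],[[0,0,0],[0,0,0],0.1],[[0,0,0],[0,0,0],0.1],[[0,0,0],[0,0,0],0.1],[[0,0,0],[0,0,0],0.1]]'
python3 -m pendant '[[[0,0,0.3],[0,0,0],0.1],[[0,0,0.5],[0,0,0],0.1],[[0,0,1],[0,0,0],0.1],[[0,0,1],[0,0,0],0.1],[[0,0,1],[0,0,0],0.1],[[-1,0,1],[0,0,0],0.1],[[-1,0,0],[0,0,0],0.1],[[-1,0,0],[0,0,0],0.1],[[-1,0,0],[0,0,0],0.1],[[-1,0,0],[0,0,0],0.1]]'
python3 - <<'E'
from h import *
np.set_printoptions(precision=2,suppress=True)
t=bot.capture("top"); s=bot.capture("side")
for n,im,o in(("top",t,cv2.imread("pics/top0.png")),("side",s,cv2.imread("pics/side0.png"))):
    def blk(i):
        c=proj(n,[520,-377,77]).astype(int); g=i.max(2)[c[1]-14:c[1]+15,c[0]-14:c[0]+15]; y,x=np.nonzero(g<60)
        return len(x),x.mean()+c[0]-14,y.mean()+c[1]-14,np.cov(x,y).ravel()
    print(n,blk(o),blk(im))
    # scene change away from the arm: jar/bangles, comb, pick
    for k,p in(("jar",[541,-102,180]),("bangles",[562,-21,127])):
        c=proj(n,p).astype(int); w=np.s_[c[1]-16:c[1]+17,c[0]-16:c[0]+17]; print(k,np.abs(im[w].astype(int)-o[w]).mean())
E
```

```text
time: 30.02
tool_pos: [520.5, -377.2, 63.4]
tcp_rot: [3.142, 0.0, -0.015]
contact_force: [-0.2, -0.0, -0.2]
grip_width: 50.4
finger_force: 0.0
time: 30.85
tool_pos: [369.7, -377.0, 207.9]
tcp_rot: [3.14, -0.001, -0.014]
contact_force: [0.7, -0.9, -0.3]
grip_width: 50.0
finger_force: 0.0
top (149, np.float64(452.2751677852349), np.float64(215.95302013422818), array([11.48, -3.59, -3.59, 14.41])) (156, np.float64(451.53205128205127), np.float64(216.17307692307693), array([12.44, -3.05, -3.05, 14.4 ]))
jar 1.7921640648913377
bangles 2.06917661463116
side (317, np.float64(321.4668769716088), np.float64(360.1703470031546), array([20.3 , -6.24, -6.24, 37.17])) (316, np.float64(321.40822784810126), np.float64(359.8322784810127), array([20.15, -6.6 , -6.6 , 37.32]))
jar 19.89072543617998
bangles 44.35139271502908
```

```bash
python3 -c "
from plant import bot; print(bot.close_job())"
```

```text
the job is handed in; nothing more can be done
None
```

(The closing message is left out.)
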